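Sort look-alike canisters by heft, then peg the cover on

TASK

The canisters on the counter look alike, but some are full and some are empty: lift each one to feel its weight. Stand all the full ones upright in a row in the wooden crate and all the empty ones upright in the grey washing-up tub. When all are sorted, put the plywood cover on the crate so that both pins come through its two holes and it lies fully down and level on the two posts; do not tip over the open tin.

Things in the scene. Friction and masses are not known exactly. Their poses are not given: they have to be found in the camera images.
- can_1: One of 4 to 6 look-alike steel canisters (absent ones: None). Full: 0.40 kg or more, empty: 0.12 kg or less; it cannot be seen. Body 56 mm across, 60 mm tall; fixed dark lid 58 mm across, its top at 66 mm; round wooden knob 24 mm across from 66 to 88 mm, to be lifted by from above. Origin: centre of the underside; z up.
- can_2: One of 4 to 6 look-alike steel canisters (absent ones: None). Full: 0.40 kg or more, empty: 0.12 kg or less; it cannot be seen. Body 56 mm across, 60 mm tall; fixed dark lid 58 mm across, its top at 66 mm; round wooden knob 24 mm across from 66 to 88 mm, to be lifted by from above. Origin: centre of the underside; z up.
- can_3: One of 4 to 6 look-alike steel canisters (absent ones: None). Full: 0.40 kg or more, empty: 0.12 kg or less; it cannot be seen. Body 56 mm across, 60 mm tall; fixed dark lid 58 mm across, its top at 66 mm; round wooden knob 24 mm across from 66 to 88 mm, to be lifted by from above. Origin: centre of the underside; z up.
- can_4: One of 4 to 6 look-alike steel canisters (absent ones: None). Full: 0.40 kg or more, empty: 0.12 kg or less; it cannot be seen. Body 56 mm across, 60 mm tall; fixed dark lid 58 mm across, its top at 66 mm; round wooden knob 24 mm across from 66 to 88 mm, to be lifted by from above. Origin: centre of the underside; z up.
- can_5: One of 4 to 6 look-alike steel canisters (absent ones: None). Full: 0.40 kg or more, empty: 0.12 kg or less; it cannot be seen. Body 56 mm across, 60 mm tall; fixed dark lid 58 mm across, its top at 66 mm; round wooden knob 24 mm across from 66 to 88 mm, to be lifted by from above. Origin: centre of the underside; z up.
- can_6: One of 4 to 6 look-alike steel canisters (absent ones: None). Full: 0.40 kg or more, empty: 0.12 kg or less; it cannot be seen. Body 56 mm across, 60 mm tall; fixed dark lid 58 mm across, its top at 66 mm; round wooden knob 24 mm across from 66 to 88 mm, to be lifted by from above. Origin: centre of the underside; z up.
- crate: Fixed wooden crate, 90 x 250 mm (x by y), open above, at a small yaw; on either side of the table. Floor 6 mm thick; two rails along y, tops at 36 mm, 70 mm clear between them. A post at each end, y = -110 and +110 mm; 198 mm clear between: three canisters in a row, e.g. at y = -64, 0, +64 mm. Origin: centre of the underside; y along the row.
- pin_a (a point): Tip of the steel pin on the crate's post at y = -110 mm, 130 mm above the counter. The round wooden post is 22 mm across, up to a shoulder at 100 mm; from there the pin rises, 10 mm across, its last 8 mm tapered to 4 mm.
- pin_b (a point): The same on the crate's post at y = +110 mm.
- tub: Fixed grey plastic washing-up tub, 160 x 230 x 45 mm (x, y, height), walls and floor 5 mm, at a small yaw, on the other side from the crate; three canisters stand in it, e.g. at y = -70, 0, +70 mm. Origin: centre of the underside.
- cover: Loose plywood cover, 76 x 250 x 10 mm, 0.22 kg, lying flat. Two through holes 14 mm across at y = -110 and +110 mm. In its middle a dark wooden grip block, 50 mm along x, 20 mm along y, from 10 to 46 mm up; pinch it across the 20 mm. Fits either way round. Origin: centre of the underside; seated on the post shoulders it lies 100 mm above the crate's origin.
- open_tin: Bystander: an empty open steel tin without a lid or knob, 60 mm across, 50 mm tall, among the canisters. Origin: centre of the underside; z up.
There are look-alikes about, which are no part of the job. What is shaped like the can_3 but yellow is not meant.

How it is judged:
On the way, in this order (a step that is already met when the one before it is completed fails the run):
1. every full canister stands upright in the crate and every empty one in the tub (a canister that weighs on its floor with over 2.4 N counts as full) (((contact force between can_1 and crate above 2.4 N and x of can_1 in the frame of crate between -0.018 and 0.018 m and y of can_1 in the frame of crate between -0.082 and 0.082 m and z of can_1 in the frame of crate between 0 and 0.012 m and angle between can_1's own z axis and vertical below 0.12 rad) or (contact force between can_1 and tub below 2.4 N and x of can_1 in the frame of tub between -0.06 and 0.06 m and y of can_1 in the frame of tub between -0.095 and 0.095 m and z of can_1 in the frame of tub between -0.002 and 0.012 m and angle between can_1's own z axis and vertical below 0.12 rad)) and ((contact force between can_2 and crate above 2.4 N and x of can_2 in the frame of crate between -0.018 and 0.018 m and y of can_2 in the frame of crate between -0.082 and 0.082 m and z of can_2 in the frame of crate between 0 and 0.012 m and angle between can_2's own z axis and vertical below 0.12 rad) or (contact force between can_2 and tub below 2.4 N and x of can_2 in the frame of tub between -0.06 and 0.06 m and y of can_2 in the frame of tub between -0.095 and 0.095 m and z of can_2 in the frame of tub between -0.002 and 0.012 m and angle between can_2's own z axis and vertical below 0.12 rad)) and ((contact force between can_3 and crate above 2.4 N and x of can_3 in the frame of crate between -0.018 and 0.018 m and y of can_3 in the frame of crate between -0.082 and 0.082 m and z of can_3 in the frame of crate between 0 and 0.012 m and angle between can_3's own z axis and vertical below 0.12 rad) or (contact force between can_3 and tub below 2.4 N and x of can_3 in the frame of tub between -0.06 and 0.06 m and y of can_3 in the frame of tub between -0.095 and 0.095 m and z of can_3 in the frame of tub between -0.002 and 0.012 m and angle between can_3's own z axis and vertical below 0.12 rad)) and ((contact force between can_4 and crate above 2.4 N and x of can_4 in the frame of crate between -0.018 and 0.018 m and y of can_4 in the frame of crate between -0.082 and 0.082 m and z of can_4 in the frame of crate between 0 and 0.012 m and angle between can_4's own z axis and vertical below 0.12 rad) or (contact force between can_4 and tub below 2.4 N and x of can_4 in the frame of tub between -0.06 and 0.06 m and y of can_4 in the frame of tub between -0.095 and 0.095 m and z of can_4 in the frame of tub between -0.002 and 0.012 m and angle between can_4's own z axis and vertical below 0.12 rad)) and ((contact force between can_5 and crate above 2.4 N and x of can_5 in the frame of crate between -0.018 and 0.018 m and y of can_5 in the frame of crate between -0.082 and 0.082 m and z of can_5 in the frame of crate between 0 and 0.012 m and angle between can_5's own z axis and vertical below 0.12 rad) or (contact force between can_5 and tub below 2.4 N and x of can_5 in the frame of tub between -0.06 and 0.06 m and y of can_5 in the frame of tub between -0.095 and 0.095 m and z of can_5 in the frame of tub between -0.002 and 0.012 m and angle between can_5's own z axis and vertical below 0.12 rad)) and ((contact force between can_6 and crate above 2.4 N and x of can_6 in the frame of crate between -0.018 and 0.018 m and y of can_6 in the frame of crate between -0.082 and 0.082 m and z of can_6 in the frame of crate between 0 and 0.012 m and angle between can_6's own z axis and vertical below 0.12 rad) or (contact force between can_6 and tub below 2.4 N and x of can_6 in the frame of tub between -0.06 and 0.06 m and y of can_6 in the frame of tub between -0.095 and 0.095 m and z of can_6 in the frame of tub between -0.002 and 0.012 m and angle between can_6's own z axis and vertical below 0.12 rad))), for 0.2 s.
2. the cover lies seated on both posts, pins through both holes (x of cover in the frame of crate between -0.008 and 0.008 m and y of cover in the frame of crate between -0.008 and 0.008 m and z of cover in the frame of crate between 0.095 and 0.105 m and angle between cover's own z axis and vertical below 0.05 rad and angle between the y axis of cover and the y axis of crate, either way round below 0.06 rad), for 0.2 s.
At the end, for the whole second after the job is handed in: Full canisters stand in the crate and empty ones in the tub, on the floor and upright (0.12 rad); the cover rests on both shoulders (within 5 mm of their height, 8 mm of centre, level to 0.05 rad, in line to 0.06 rad), pins through its holes; all at rest (all of step 1 and all of step 2 and linear speed of each of can_1, can_2, can_3, can_4, can_5, can_6, cover below 0.02 m/s); the robot touches nothing.
It fails at once if the open tin is tipped over (angle between open_tin's own z axis and vertical above 0.6 rad).
Of can_1, can_2, can_5, can_6 only 2 to 4 are there at a start; the rules pass over those that are not, and their reading is None.
At some moment in a run one of can_1, can_2, can_3, can_4, can_5, can_6, cover may be knocked a few centimetres aside while the robot is not near it.
It also fails if it takes over 210 s, if anything falls off the work surface, if the arm or the gripper's body presses on something with over 40 N, if the wrist force passes 120 N, or if a joint passes its speed limit or range.

ROBOT

A 6-joint arm with a two-finger parallel gripper is mounted at the origin on the work surface. World frame = base frame: x ahead of the robot, y to its left, z up, the work surface at z = 0. Lengths are in m, angles in rad, forces in N, time in s.
With the tool pointing down it reaches from about 0.35 to 0.975 m from the base axis. Payload 4.9 kg.
Tool frame: the origin (TCP) lies midway between the tips of the shut fingers; the grasp point (between the pads) lies 19 mm behind it; z points along the fingers, y is the line along which they close (so a half turn about z gives the same grasp; the last joint's range is limited). The gripper opens to 85 mm and grips with 20 to 120 N. Pads are 22 mm wide; open, the fingers measure 114 mm over their backs; the gripper's body (76 mm by 85 mm) begins 54 mm behind the grasp point. The pads swing forward as they close: fully open they stand 13 mm farther back than shut.
Start: joints at [1.21, 0.053, 1.613, -0, 1.476, -0.119], TCP at [0.15, 0.607, 0.231] pointing down, gripper open.
Joint ranges: [-3.01, 3.01], [-1.01, 2.22], [0.06, 2.58], [-1.02, 4.17], [0.09, 2.62], [-3.14, 3.14]. Speed limits (rad/s): [2.57, 2.57, 3.14, 3.14, 3.14, 3.14].

INTERFACE

Orientations are given as a unit quaternion [w, x, y, z].
In Python, from plant import manip gives the robot as it stands.
- The arm moves only by the tool move_arm, never from a script. Its argument "increments" is one flat list of numbers, 5 for each row, row after row: the shift along the tool's x, y, z in mm, then the turn about the tool's z in rad, then the opening, from 0 (shut) to 1 (fully open). In form: [tx, ty, tz, spin, jaw, tx, ty, tz, spin, jaw, ...]. A call has 1 to 8 rows; each row shifts and turns the commanded pose from where the row before left it, along the tool's axes as they then stand; what a row does not reach is not made up. A row lasts 1/12 s, in which the tool goes at most 41.7 mm and 7.16 degrees, less where a joint would pass 70% of its speed; a pose out of reach is approached as far as the arm can. A call with a gripper value outside its range is refused whole. The fingers move at their own pace and stop on an object; the grip force is fixed at half the most. Time passes only in rows, so rows that do not move let the fingers close. It gives the time, the measured TCP pose, the force, the opening and the grip force at its end, in the units of the state.
- manip.state(): the state, without advancing time (a new reading comes with each control period).
- manip.grab_frame(name): name is "scene" or "side" or "wrist"; returns a dict with "image" (480x640x3 uint8, blue, green, red), "fov_y" (degrees; the focal length in pixels is half the picture's height over the tangent of half this angle, whatever the lens; pixels are square), "cx", "cy" (the principal point, pixels), "eye" and "rotation" of the camera in the world; the wrist camera has in their place "T_tool_cam" (4x4, takes a point from camera to tool coordinates, whose origin is the TCP and whose axes are the flange's). Camera axes: x right, y down, z forward; pixel columns grow to the right and rows downward; lengths in m; the calibration is good to about 2 mm. A picture is of the moment at which its call begins: read the wrist's pose just before it. There is no depth.
- manip.job_done(): hands the job in; it is judged then, once.
The state is a dict: "time": time; "joint_pos": joint angles; "joint_vel": joint speeds; "joint_efforts": joint torques, N m; "tool_pos": TCP position; "tool_rot": TCP orientation; "contact_force": force on the tool from outside, world axes, zero at the start; "ft_torque": the same for the moment, N m; "gripper_width": opening from 0.0 (shut) to 1.0 (fully open); "grasp_force": force on a finger pad.
Only numpy, scipy, OpenCV 4.12 (cv2) and the standard library are available. Lean on these libraries where they do the work, as an engineer would, in place of code of your own. Each camera call takes 0.05 s, during which the arm holds its last target. There are 200 camera calls.

## Working session

There is one attempt and no reset: what is moved stays moved. The work goes in short steps, Python scripts to look and compute and a tool call to move; the robot and the scene stay as the last step left them, time stands still between calls to the robot, and variables do not carry over. Pictures are saved under pics/ and viewed, at most 14 in all, crops included, and the job is handed in when it is done.

Besides the shell and the picture viewer there is one more tool, called after "Emit:" by a JSON object that holds its "op" and its "data", one argument or row to a line. move_arm: Moves the arm, as the interface text tells. Its arguments: {"type":"object","properties":{"increments":{"type":"array"}},"required":["increments"]}

```bash
mkdir -p pics
cat > h.py <<'E'
import numpy as np, cv2
from plant import manip
from scipy.spatial.transform import Rotation as R
def st(): return manip.state()
def grab(name):
    s=manip.state(); f=manip.grab_frame(name)
    h=f["image"].shape[0]; F=h/2/np.tan(np.radians(f["fov_y"])/2)
    if name=="wrist":
        q=s["tool_rot"]; Rt=R.from_quat([q[1],q[2],q[3],q[0]]).as_matrix()
        T=np.array(f["T_tool_cam"]); eye=np.array(s["tool_pos"])+Rt@T[:3,3]; Rc=Rt@T[:3,:3]
    else: eye=np.array(f["eye"]); Rc=np.array(f["rotation"]); 
    return dict(img=f["image"],F=F,cx=f["cx"],cy=f["cy"],eye=eye,R=Rc)
def ray(c,u,v,z):
    d=c["R"]@np.array([(u-c["cx"])/c["F"],(v-c["cy"])/c["F"],1]); e=c["eye"]
    return e+d*(z-e[2])/d[2]
def proj(c,p):
    q=c["R"].T@(np.array(p)-c["eye"]); return q[0]/q[2]*c["F"]+c["cx"],q[1]/q[2]*c["F"]+c["cy"]
E
python3 - <<'E'
from h import *
import pickle
for n in ["scene","side","wrist"]:
    c=grab(n); pickle.dump(c,open(n+".pkl","wb")); cv2.imwrite(f"pics/{n}0.png",c["img"]); print(n,c["F"],c["cx"],c["cy"],c["eye"],c["R"])
print(st())
E
```

```text
scene 530.4628874472295 308.42558091136084 239.76448845779933 [1.32441534 0.08603751 0.70299396] [-0.28782164  0.61460512  0.65774267 -0.32679325]
side 534.2568792227227 314.68331980768414 232.38896072744555 [ 0.75179627 -0.88242722  0.88983069] [-0.41249278  0.90550808  0.09311606 -0.0351315 ]
wrist 351.84108895365364 319.93237501806783 243.13066445979294 [0.08172047 0.62302499 0.37279971] [[ 0.23963943  0.93357749  0.26646954]
 [ 0.97086028 -0.22992515 -0.06756292]
 [-0.00180717  0.27489543 -0.96147243]]
{'time': 0.15, 'joint_pos': array([ 1.20999301e+00,  5.32163350e-02,  1.61394054e+00,  1.33969566e-05,
        1.47599582e+00, -1.19030802e-01]), 'joint_vel': array([ 0.00039252, -0.00137939, -0.00267508,  0.00025771, -0.00065462,
       -0.00050821]), 'joint_efforts': array([ 3.13031042e-04, -3.94240952e+01, -3.70722592e+01, -1.17358800e-04,
        4.68650978e-03,  2.15135651e-05]), 'tool_pos': array([0.14948816, 0.60637717, 0.23036127]), 'tool_rot': array([-1.91827784e-04,  1.20592644e-01,  9.92701771e-01, -7.56097666e-04]), 'contact_force': array([ 0.15356827, -0.24281864, -0.64738149]), 'ft_torque': array([-0.0575412 , -0.06027913,  0.02987937]), 'grasp_force': 0.0, 'gripper_width': 1.001416842176728}
```

View pics/scene0.png

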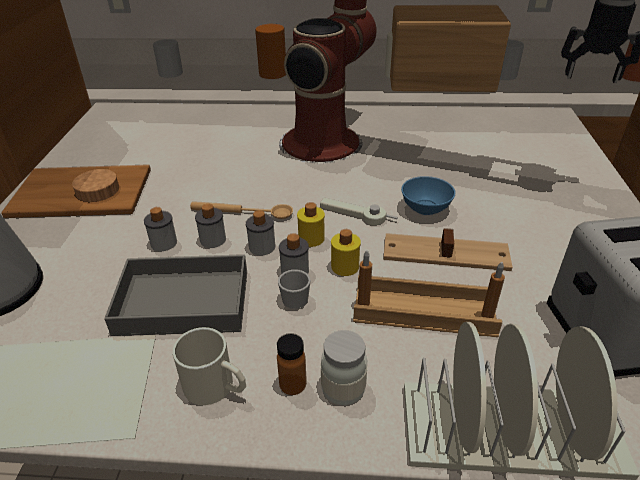

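View pics/side0.png

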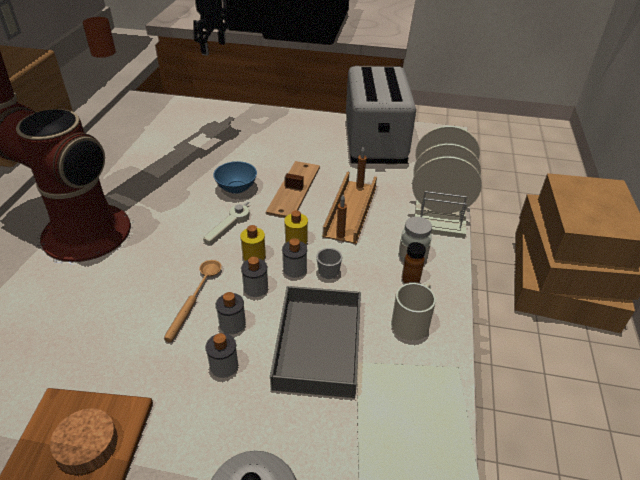

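```bash
sed -i 's/Rc=np.array(f\["rotation"\]); /q=f["rotation"]; Rc=R.from_quat([q[1],q[2],q[3],q[0]]).as_matrix()/' h.py
cat > knobs.py <<'E'
from h import *
def blobs(c,pts,r=14):
    # centroid of orange knob near given pixel -> xy at z=.077
    hsv=cv2.cvtColor(c["img"],cv2.COLOR_BGR2HSV); out=[]
    m=cv2.inRange(hsv,(3,110,60),(19,255,255))
    for u,v in pts:
        k=np.zeros_like(m); cv2.circle(k,(int(u),int(v)),r,255,-1)
        n,l,s,ce=cv2.connectedComponentsWithStats(m&k)
        if n<2: out.append(None); continue
        i=1+np.argmax(s[1:,4]); out.append((ce[i].round(1),s[i,4],ray(c,*ce[i],.077)[:2].round(4)))
    return out
E
python3 - <<'E'
from knobs import *
sc=grab("scene"); si=grab("side")
for a,b in zip(blobs(sc,[(155,215),(208,211),(259,217),(293,241),(311,209),(346,236)]),blobs(si,[(220,342),(229,299),(254,264),(294,244),(252,231),(296,216)])): print(a,b)
def pr(n,c,pts,z):
    for p in pts: print(n,p,ray(c,*p,z).round(3))
pr("pins130 sc",sc,[(365,253),(500,266)],.130); pr("pins130 si",si,[(342,195),(362,152)],.130)
pr("tub rim sc",sc,[(125,261),(246,257),(245,320),(109,321)],.045)
pr("tub rim si",si,[(287,289),(361,291),(357,382),(273,380)],.045)
pr("cover sc",sc,[(386,236),(508,243),(510,267),(384,262)],.010)
pr("cover si",si,[(301,163),(320,168),(286,214),(268,209)],.010)
pr("tin sc",sc,[(293,284)],.05); pr("tin si",si,[(329,259)],.05)
w=grab("wrist"); cv2.imwrite("pics/crop1.png",np.vstack([cv2.resize(sc["img"][190:340,360:520],(800,750))[:375*2]])[:600])
a=cv2.resize(sc["img"][195:335,350:520],None,fx=3,fy=3,interpolation=2);b=cv2.resize(si["img"][140:250,250:390],(510,400),interpolation=2)
cv2.imwrite("pics/crop1.png",cv2.resize(sc["img"][190:340,340:540],(800,600),interpolation=2)); cv2.imwrite("pics/crop2.png",cv2.resize(si["img"][140:260,250:410],(800,600),interpolation=2))
E
```

```text
(array([156.5, 212.1]), np.int32(92), array([ 0.4616, -0.3105])) (array([219.2, 338. ]), np.int32(107), array([ 0.4622, -0.3013]))
(array([207.1, 207.4]), np.int32(196), array([ 0.4401, -0.2093])) (array([228.1, 297.4]), np.int32(107), array([ 0.4462, -0.2002]))
(array([259.2, 212.4]), np.int32(113), array([ 0.4528, -0.0983])) (array([252.8, 260.6]), np.int32(86), array([ 0.4648, -0.087 ]))
(array([293. , 239.5]), np.int32(110), array([ 0.538 , -0.0202])) (array([293.9, 243. ]), np.int32(99), array([ 0.5393, -0.0126]))
(array([310.5, 208.1]), np.int32(100), array([0.4326, 0.0053])) (array([251.6, 228.1]), np.int32(57), array([0.4315, 0.0169]))
(array([345.6, 232.7]), np.int32(78), array([0.5121, 0.0792])) (array([292.2, 210. ]), np.int32(195), array([0.5084, 0.1029]))
pins130 sc (365, 253) [0.635 0.114 0.13 ]
pins130 sc (500, 266) [0.657 0.331 0.13 ]
pins130 si (342, 195) [0.626 0.119 0.13 ]
pins130 si (362, 152) [0.647 0.314 0.13 ]
tub rim sc (125, 261) [ 0.581 -0.342  0.045]
tub rim sc (246, 257) [ 0.557 -0.111  0.045]
tub rim sc (245, 320) [ 0.72  -0.084  0.045]
tub rim sc (109, 321) [ 0.735 -0.315  0.045]
tub rim si (287, 289) [ 0.55  -0.124  0.045]
tub rim si (361, 291) [ 0.706 -0.097  0.045]
tub rim si (357, 382) [ 0.729 -0.321  0.045]
tub rim si (273, 380) [ 0.578 -0.349  0.045]
cover sc (386, 236) [0.432 0.164 0.01 ]
cover sc (508, 243) [0.443 0.413 0.01 ]
cover sc (510, 267) [0.519 0.401 0.01 ]
cover sc (384, 262) [0.517 0.157 0.01 ]
cover si (301, 163) [0.463 0.405 0.01 ]
cover si (320, 168) [0.523 0.391 0.01 ]
cover si (286, 214) [0.476 0.164 0.01 ]
cover si (268, 209) [0.425 0.175 0.01 ]
tin sc (293, 284) [ 0.632 -0.012  0.05 ]
tin si (329, 259) [ 0.622 -0.019  0.05 ]
```

View pics/crop1.png

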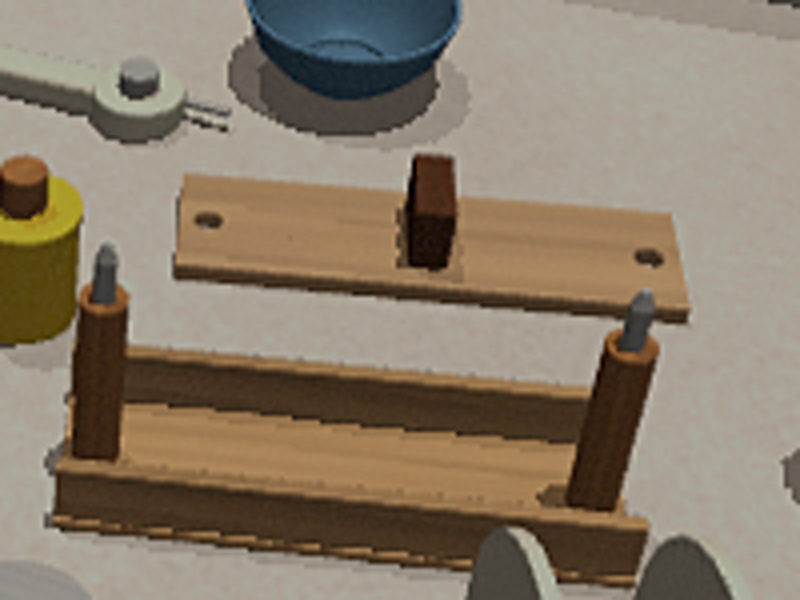

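View pics/crop2.png

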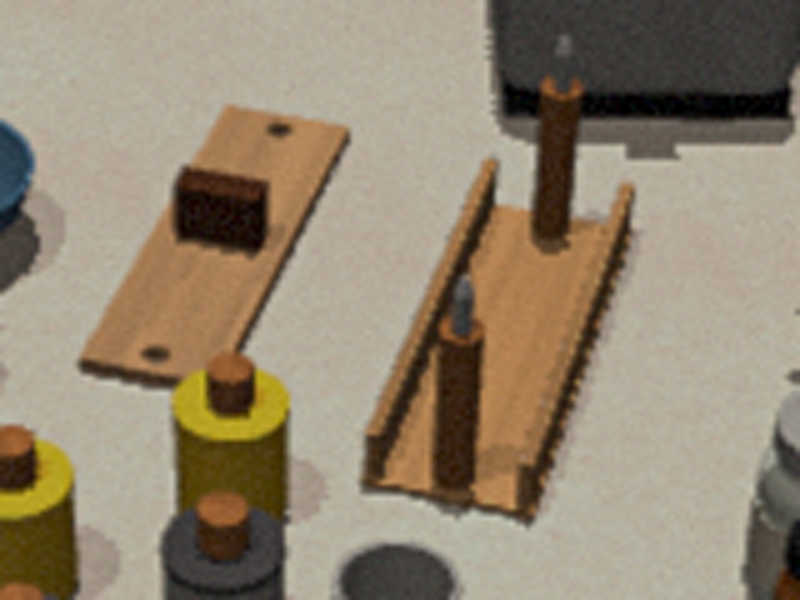

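```bash
cat > plan.py <<'E'
from h import *
import sys
def az(s=None):
    s=s or st(); q=s["tool_rot"]; x=R.from_quat([q[1],q[2],q[3],q[0]]).as_matrix()[:,0]; return np.arctan2(x[1],x[0])
def rows(x,y,z,a,jaw,n):
    s=st(); p=np.array(s["tool_pos"]); a0=az(s); d=-((a-a0+np.pi)%(2*np.pi)-np.pi)/n; d=round(d,3)
    t=np.array([x,y,z]); out=[]
    for i in range(n):
        step=(t-p)/(n-i); c,sn=np.cos(a0),np.sin(a0)
        l=np.array([c*step[0]+sn*step[1], sn*step[0]-c*step[1], -step[2]]); l=np.round(l*1000,0)/1000
        out.append([int(round(v*1000)) for v in l]+[d,jaw])
        p=p+np.array([c*l[0]+sn*l[1], sn*l[0]-c*l[1], -l[2]]); a0-=d
    for i in range(0,n,8): print(sum(out[i:i+8],[]))
    print("end",p.round(4),round(a0,3))
if __name__=="__main__":
    v=[float(k) for k in sys.argv[1:]]; rows(*v[:5],int(v[5]))
E
python3 plan.py .56 .2 .34 1.571 1 16; python3 -c "
from plan import *
f=manip.grab_frame('wrist');print(np.array(f['T_tool_cam']).round(4),az())"
```

```text
[-31, -19, -7, np.float64(0.083), 1.0, -32, -16, -7, np.float64(0.083), 1.0, -34, -13, -7, np.float64(0.083), 1.0, -35, -10, -7, np.float64(0.083), 1.0, -35, -7, -7, np.float64(0.083), 1.0, -36, -4, -7, np.float64(0.083), 1.0, -36, -2, -7, np.float64(0.083), 1.0, -36, 1, -7, np.float64(0.083), 1.0]
[-36, 5, -7, np.float64(0.083), 1.0, -35, 7, -7, np.float64(0.083), 1.0, -35, 10, -7, np.float64(0.083), 1.0, -34, 13, -6, np.float64(0.083), 1.0, -32, 16, -7, np.float64(0.083), 1.0, -31, 19, -6, np.float64(0.083), 1.0, -29, 21, -7, np.float64(0.083), 1.0, -27, 24, -6, np.float64(0.083), 1.0]
end [0.5604 0.2004 0.3399] 1.572
[[-2.000e-04 -9.614e-01 -2.751e-01  6.980e-02]
 [ 1.000e+00 -2.000e-04 -0.000e+00 -2.000e-04]
 [-0.000e+00 -2.751e-01  9.614e-01 -1.426e-01]
 [ 0.000e+00  0.000e+00  0.000e+00  1.000e+00]] 2.8997672768407936
```

Emit:
{"op": "move_arm", "data": {
  "increments": [-31,-19,-7,0.083,1,-32,-16,-7,0.083,1,-34,-13,-7,0.083,1,-35,-10,-7,0.083,1,-35,-7,-7,0.083,1,-36,-4,-7,0.083,1,-36,-2,-7,0.083,1,-36,1,-7,0.083,1]
}}

```text
time: 1.02
tool_pos: [0.3557, 0.4019, 0.2878]
tool_rot: [0.0, 0.439, 0.898, 0.0]
contact_force: [0.7, 0.8, 0.4]
gripper_width: 0.996
grasp_force: 0.0
```

Emit:
{"op": "move_arm", "data": {
  "increments": [-36,5,-7,0.083,1,-35,7,-7,0.083,1,-35,10,-7,0.083,1,-34,13,-6,0.083,1,-32,16,-7,0.083,1,-31,19,-6,0.083,1,-29,21,-7,0.083,1,-27,24,-6,0.083,1]
}}

```text
time: 1.68
tool_pos: [0.5616, 0.199, 0.341]
tool_rot: [0.0, 0.708, 0.706, 0.0]
contact_force: [-0.1, -0.6, -0.2]
gripper_width: 1.003
grasp_force: 0.0
```

```bash
sed -i 's/d=round(d,3)/d=float(round(d,3))/' plan.py; python3 -c "
from plan import *
import pickle
w=grab('wrist');pickle.dump(w,open('w1.pkl','wb'));cv2.imwrite('pics/w1.png',w['img']);print(st()['tool_pos'],az(),st()['time'],w['eye'])"
```

```text
[0.56568064 0.19464257 0.34165372] 1.5592780213481752 1.7333 [0.56155682 0.26850258 0.48356526]
```

View pics/w1.png

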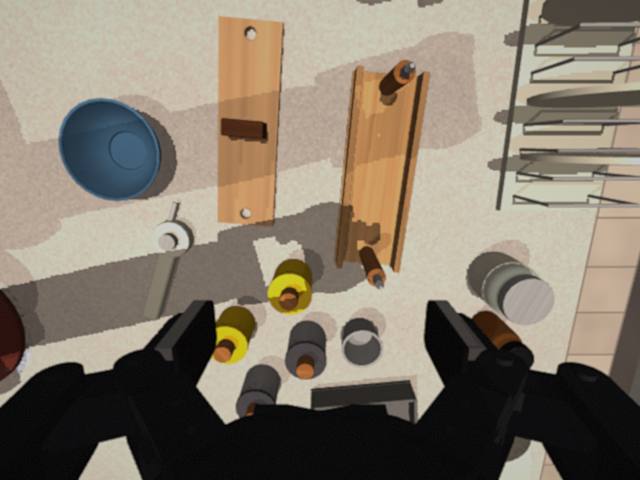

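```bash
cat > m.py <<'E'
from h import *
import pickle
w=pickle.load(open('w1.pkl','rb')); sc=grab("scene"); si=grab("side")
def show(n,P,Q):
    P,Q=P[:2],Q[:2]; d=Q-P; print(n,"mid",((P+Q)/2).round(4),"len",round(np.hypot(*d),4),"yaw of y-axis",round(np.arctan2(-d[0],d[1]),4))
show("pins w",ray(w,378,284,.13),ray(w,409,66,.13))
show("post bases w",ray(w,371,250,.1),ray(w,400,76,.1))
show("holes w",ray(w,245,213,.01),ray(w,250,32,.01))
show("pins sc",ray(sc,366.7,251.8,.13),ray(sc,501.3,263.3,.13))
show("pins si",ray(si,342.3,196,.13),ray(si,362.6,148,.13))
show("holes sc",ray(sc,392,245,.01),ray(sc,502,254.5,.01))
show("holes si",ray(si,281,210.6,.01),ray(si,305.7,165.8,.01))
print("block w",ray(w,244,129,.046), "tin", ray(w,362,342,.05))
E
python3 m.py
```

```text
pins w mid [0.6338 0.2285] len 0.2151 yaw of y-axis -0.0902
post bases w mid [0.6309 0.2414] len 0.183 yaw of y-axis -0.1225
holes w mid [0.4691 0.2862] len 0.2203 yaw of y-axis -0.089
pins sc mid [0.6409 0.2254] len 0.2185 yaw of y-axis -0.0833
pins si mid [0.6367 0.2245] len 0.2198 yaw of y-axis -0.0871
holes sc mid [0.4717 0.2841] len 0.2189 yaw of y-axis -0.0885
holes si mid [0.4699 0.2844] len 0.219 yaw of y-axis -0.0889
block w [0.47216587 0.28435958 0.046     ] tin [0.61964046 0.00117751 0.05      ]
```

```bash
python3 plan.py .537 -.014 .2 1.571 1 8
```

```text
[-27, -3, 18, -0.0, 1.0, -27, -3, 17, -0.0, 1.0, -26, -3, 18, -0.0, 1.0, -27, -3, 17, -0.0, 1.0, -26, -3, 18, -0.0, 1.0, -27, -3, 17, -0.0, 1.0, -26, -3, 18, -0.0, 1.0, -27, -3, 17, -0.0, 1.0]
end [ 0.5374 -0.0141  0.2005] 1.568
```

Emit:
{"op": "move_arm", "data": {
  "increments": [-27,-3,18,0,1,-27,-3,17,0,0.8,-26,-3,18,0,0.6,-27,-3,17,0,0.6,-26,-3,18,0,0.6,-27,-3,17,0,0.6,-26,-3,18,0,0.6,-27,-3,17,0,0.6]
}}

```text
time: 2.5
tool_pos: [0.5357, -0.0123, 0.1992]
tool_rot: [-0.0, 0.706, 0.708, 0.0]
contact_force: [0.9, -1.2, 0.1]
gripper_width: 0.598
grasp_force: 0.0
```

Emit:
{"op": "move_arm", "data": {
  "increments": [0,0,0,0,0.6,0,0,0,0,0.6]
}}

```text
time: 2.67
tool_pos: [0.5354, -0.0122, 0.1988]
tool_rot: [-0.001, 0.707, 0.707, -0.001]
contact_force: [0.7, 0.2, 0.4]
gripper_width: 0.601
grasp_force: 0.0
```

```bash
cat > kw.py <<'E'
from plan import *
def knobs(save=None,z=.083,w=None):
    w=w or grab("wrist"); hsv=cv2.cvtColor(w["img"],cv2.COLOR_BGR2HSV)
    m=cv2.inRange(hsv,(4,120,70),(18,255,255)); m=cv2.morphologyEx(m,cv2.MORPH_OPEN,np.ones((5,5),np.uint8))
    n,l,s,ce=cv2.connectedComponentsWithStats(m)
    if save: cv2.imwrite(save,w["img"])
    for i in range(1,n):
        if 150<s[i,4]<6000: print(ce[i].round(0),s[i,4],s[i,2:4],"xy",ray(w,*ce[i],z)[:2].round(4))
    t=st(); print("tcp",t["tool_pos"].round(4),"az",round(az(t),3),"t",t["time"],"F",np.round(t["contact_force"],2))
if __name__=="__main__": knobs(sys.argv[1] if len(sys.argv)>1 else None)
E
python3 kw.py pics/w2.png
```

```text
[233.   7.] 1267 [93 18] xy [0.4793 0.1411]
[496.  10.] 212 [13 21] xy [0.648  0.1394]
[301. 107.] 939 [33 35] xy [0.5218 0.0809]
[184. 214.] 747 [30 30] xy [0.4332 0.0064]
[328. 247.] 705 [30 29] xy [ 0.5409 -0.0195]
[136. 272.] 1833 [50 48] xy [ 0.3907 -0.0398]
tcp [ 0.5363 -0.0116  0.2002] az 1.572 t 2.7167 F [-0.08  0.1   0.49]
```

View pics/w2.png

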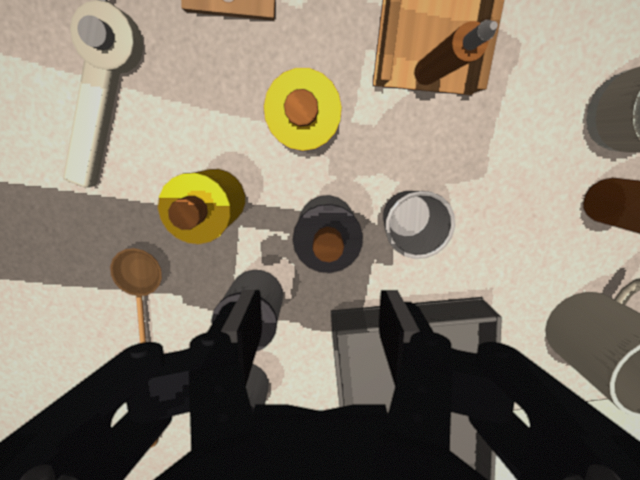

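Emit:
{"op": "move_arm", "data": {
  "increments": [-4,2,26,0,0.6,-3,2,26,0,0.6,0,0,26,0,0.6,0,0,26,0,0.6,0,0,20,0,0.6,0,0,5,0,0.6,0,0,0,0,0,0,0,0,0,0]
}}

```text
time: 3.38
tool_pos: [0.5419, -0.0187, 0.0729]
tool_rot: [0.001, 0.706, 0.708, 0.001]
contact_force: [0.2, 1.2, 1.6]
gripper_width: 0.329
grasp_force: 0.0
```

Emit:
{"op": "move_arm", "data": {
  "increments": [0,0,0,0,0,0,0,0,0,0,0,0,0,0,0,0,0,0,0,0]
}}

```text
time: 3.72
tool_pos: [0.5421, -0.0193, 0.0736]
tool_rot: [0.001, 0.707, 0.707, 0.001]
contact_force: [-2.2, 2.8, 5.6]
gripper_width: 0.247
grasp_force: 59.3
```

Emit:
{"op": "move_arm", "data": {
  "increments": [0,0,-15,0,0,0,0,-25,0,0,0,0,-25,0,0,0,0,-25,0,0,0,0,-20,0,0,0,0,0,0,0,0,0,0,0,0,0,0,0,0,0]
}}

```text
time: 4.38
tool_pos: [0.5395, -0.0193, 0.179]
tool_rot: [-0.001, 0.707, 0.707, -0.001]
contact_force: [0.1, 0.1, -5.6]
gripper_width: 0.251
grasp_force: 59.9
```

```bash
python3 plan.py .637 .226 .185 1.484 0 12;python3 plan.py .645 -.153 .17 1.571 0 8;  python3 kw.py
```

```text
[20, 8, 0, 0.007, 0.0, 21, 8, -1, 0.007, 0.0, 21, 8, 0, 0.007, 0.0, 21, 8, -1, 0.007, 0.0, 21, 8, 0, 0.007, 0.0, 21, 7, -1, 0.007, 0.0, 21, 7, 0, 0.007, 0.0, 20, 7, -1, 0.007, 0.0]
[21, 7, 0, 0.007, 0.0, 21, 7, -1, 0.007, 0.0, 20, 7, 0, 0.007, 0.0, 21, 6, -1, 0.007, 0.0]
end [0.6368 0.2263 0.185 ] 1.488
[-17, 13, 1, 0.0, 0.0, -17, 13, 1, 0.0, 0.0, -17, 13, 1, 0.0, 0.0, -17, 13, 1, 0.0, 0.0, -16, 13, 1, 0.0, 0.0, -17, 13, 1, 0.0, 0.0, -16, 14, 2, 0.0, 0.0, -17, 13, 1, 0.0, 0.0]
end [ 0.6446 -0.1533  0.17  ] 1.572
[292.  92.] 1156 [36 40] xy [0.5217 0.081 ]
[166. 209.] 923 [34 34] xy [0.4333 0.0065]
[120. 272.] 2076 [54 51] xy [ 0.3942 -0.0396]
[320. 319.] 2166 [52 51] xy [ 0.5391 -0.0775]
[126. 321.] 212 [ 8 41] xy [ 0.3925 -0.0792]
[226. 336.] 368 [26 18] xy [ 0.4674 -0.0921]
[129. 362.] 354 [18 32] xy [ 0.3899 -0.1145]
tcp [ 0.5391 -0.0193  0.1784] az 1.572 t 4.4333 F [ 0.22  0.58 -5.34]
```

Emit:
{"op": "move_arm", "data": {
  "increments": [14,18,-16,0.022,0,14,18,-16,0.022,0,14,18,-16,0.022,0,14,18,-16,0.022,0,8,12,-16,0,0,0,0,0,0,0,0,0,0,0,0]
}}

```text
time: 5.02
tool_pos: [0.627, 0.0413, 0.2598]
tool_rot: [-0.001, 0.737, 0.676, -0.001]
contact_force: [-0.6, -0.6, -5.2]
gripper_width: 0.248
grasp_force: 60.1
```

```bash
python3 -c "
from plan import *
import pickle
w=grab('wrist');pickle.dump(w,open('wa.pkl','wb'));cv2.imwrite('pics/wa.png',w['img']);print(st()['tool_pos'],az(),proj(w,[.628,.1165,.13]))"; python3 plan.py .646 .27 .26 1.484 0 8
```

```text
[0.6260129  0.04098443 0.25858086] 1.4839405992807 (np.float64(312.90543737466083), np.float64(134.72813333031337))
[29, 0, 0, -0.0, 0.0, 29, 0, 0, -0.0, 0.0, 29, 0, 0, -0.0, 0.0, 29, 0, 0, -0.0, 0.0, 28, 0, 0, -0.0, 0.0, 29, 0, 0, -0.0, 0.0, 28, 0, -1, -0.0, 0.0, 29, 0, 0, -0.0, 0.0]
end [0.646  0.2701 0.2596] 1.484
```

Emit:
{"op": "move_arm", "data": {
  "increments": [29,0,0,0,0,32,0,0,0,0,32,0,0,0,0,34,0,0,0,0,34,0,0,0,0,32,0,0,0,0,27,0,0,0,0,0,0,0,0,0]
}}

```text
time: 5.73
tool_pos: [0.6441, 0.2645, 0.2578]
tool_rot: [-0.002, 0.736, 0.677, -0.001]
contact_force: [-1.1, -0.8, -4.8]
gripper_width: 0.254
grasp_force: 60.1
```

```bash
python3 -c "
from plan import *
import pickle
w=grab('wrist');pickle.dump(w,open('wb.pkl','wb'));print(st()['tool_pos'],az())
a=pickle.load(open('wa.pkl','rb'))['img'];b=w['img']
f=lambda i:cv2.resize(i[60:260,220:420],(400,400),interpolation=2)
cv2.imwrite('pics/pab.png',np.hstack([f(a),f(b)]))"
```

```text
[0.64428351 0.26175257 0.25783573] 1.4868241993979379
```

View pics/pab.png

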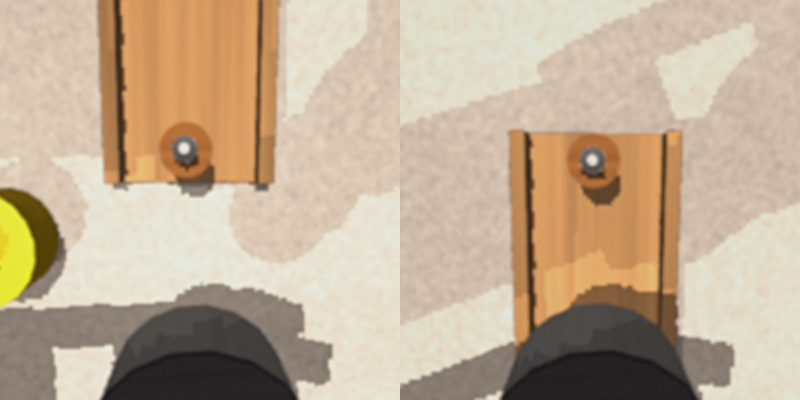

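```bash
python3 -c "
from plan import *
import pickle
a=pickle.load(open('wa.pkl','rb'));b=pickle.load(open('wb.pkl','rb'))
P=ray(a,312,134.2,.13)[:2];Q=ray(b,316,139.7,.13)[:2];d=Q-P;print(P,Q,(P+Q)/2,np.hypot(*d),np.arctan2(-d[0],d[1]))
c=(P+Q)/2;u=d/np.hypot(*d)
for t in(-.064,0,.064):print(c+u*t)
"; python3 plan.py .6435 .292 .235 1.484 0 3
```

```text
[0.62736706 0.11692962] [0.64639561 0.33632959] [0.63688133 0.22662961] 0.22022359301466327 -0.08651346176425559
[0.63135138 0.16286896]
[0.63688133 0.22662961]
[0.64241129 0.29039025]
[10, -1, 8, 0.001, 0.0, 10, -1, 7, 0.001, 0.0, 10, -1, 8, 0.001, 0.0]
end [0.6438 0.2919 0.2348] 1.484
```

Emit:
{"op": "move_arm", "data": {
  "increments": [10,-2,0,0,0,10,-2,0,0,0,8,0,20,0,0,0,0,35,0,0,0,0,35,0,0,0,0,30,0,0,0,0,20,0,0,0,0,0,0,0]
}}

```text
time: 6.45
tool_pos: [0.64, 0.2867, 0.1131]
tool_rot: [-0.003, 0.738, 0.675, -0.006]
contact_force: [-1.4, 0.0, -7.4]
gripper_width: 0.25
grasp_force: 60.0
```

Emit:
{"op": "move_arm", "data": {
  "increments": [3,2,12,0,0,0,0,12,0,0,0,0,8,0,0,0,0,4,0,0,0,0,0,0,0,0,0,0,0,0]
}}

```text
time: 6.95
tool_pos: [0.6472, 0.2914, 0.0857]
tool_rot: [0.0, 0.737, 0.676, 0.0]
contact_force: [-0.1, -0.6, -4.5]
gripper_width: 0.249
grasp_force: 60.1
```

Emit:
{"op": "move_arm", "data": {
  "increments": [-1,-4,2,0,0,0,0,3,0,0,0,0,1,0,0,0,0,0,0,0,0,0,0,0,0]
}}

```text
time: 7.37
tool_pos: [0.6429, 0.2909, 0.0798]
tool_rot: [-0.0, 0.737, 0.676, 0.0]
contact_force: [-1.7, 0.5, -3.3]
gripper_width: 0.254
grasp_force: 60.3
```

Emit:
{"op": "move_arm", "data": {
  "increments": [0,0,0,0,0.6,0,0,0,0,0.6,0,0,0,0,0.6,0,0,-15,0,0.6,0,0,-30,0,0.6,0,0,-35,0,0.6,0,0,-35,0,0.6,0,0,-20,0,0.6]
}}

```text
time: 8.03
tool_pos: [0.6448, 0.2914, 0.2219]
tool_rot: [0.002, 0.737, 0.676, 0.004]
contact_force: [0.4, -0.9, 0.6]
gripper_width: 0.598
grasp_force: 0.0
```

```bash
python3 plan.py .465 -.085 .2 1.571 0.6 13
```

```text
[-30, -11, 2, -0.007, 0.6, -30, -11, 2, -0.007, 0.6, -30, -12, 2, -0.007, 0.6, -30, -12, 2, -0.007, 0.6, -30, -12, 2, -0.007, 0.6, -30, -12, 1, -0.007, 0.6, -29, -13, 2, -0.007, 0.6, -29, -13, 1, -0.007, 0.6]
[-29, -13, 2, -0.007, 0.6, -29, -13, 1, -0.007, 0.6, -29, -13, 2, -0.007, 0.6, -30, -14, 1, -0.007, 0.6, -29, -14, 2, -0.007, 0.6]
end [ 0.4647 -0.0851  0.1999] 1.575
```

Emit:
{"op": "move_arm", "data": {
  "increments": [-30,-11,0,-0.007,0.6,-30,-11,0,-0.007,0.6,-30,-12,0,-0.007,0.6,-30,-12,2,-0.007,0.6,-30,-12,4,-0.007,0.6,-30,-12,4,-0.007,0.6,-29,-13,4,-0.007,0.6,-29,-13,4,-0.007,0.6]
}}

```text
time: 8.7
tool_pos: [0.5319, 0.0578, 0.1982]
tool_rot: [0.001, 0.718, 0.696, 0.001]
contact_force: [0.1, 0.4, 0.6]
gripper_width: 0.599
grasp_force: 0.0
```

Emit:
{"op": "move_arm", "data": {
  "increments": [-29,-13,2,-0.007,0.6,-29,-13,1,-0.007,0.6,-29,-13,2,-0.007,0.6,-30,-14,1,-0.007,0.6,-29,-14,2,-0.007,0.6,0,0,0,0,0.6,0,0,0,0,0.6,0,0,0,0,0.6]
}}

```text
time: 9.37
tool_pos: [0.4633, -0.0858, 0.1897]
tool_rot: [0.001, 0.706, 0.708, 0.001]
contact_force: [-0.7, -0.1, 0.4]
gripper_width: 0.6
grasp_force: 0.0
```

```bash
python3 kw.py
```

```text
[277. 106.] 1026 [35 37] xy [0.4345 0.0068]
[197. 203.] 2580 [ 55 101] xy [ 0.3757 -0.0584]
[326. 254.] 752 [31 30] xy [ 0.4681 -0.0962]
[200. 310.] 827 [18 63] xy [ 0.3703 -0.142 ]
[301. 382.] 547 [28 24] xy [ 0.4484 -0.2074]
tcp [ 0.4633 -0.0854  0.1895] az 1.575 t 9.4167 F [-1.18  0.16 -0.03]
```

Emit:
{"op": "move_arm", "data": {
  "increments": [-4,2,25,0,0.6,-4,2,30,0,0.6,-3,1,30,0,0.6,0,0,25,0,0.6,0,0,7,0,0.6,0,0,0,0,0.6,0,0,0,0,0,0,0,0,0,0]
}}

```text
time: 10.08
tool_pos: [0.4695, -0.0968, 0.0735]
tool_rot: [0.002, 0.705, 0.709, 0.001]
contact_force: [-0.0, -1.3, -0.5]
gripper_width: 0.326
grasp_force: 0.0
```

Emit:
{"op": "move_arm", "data": {
  "increments": [0,0,0,0,0,0,0,0,0,0,0,0,0,0,0,0,0,-15,0,0,0,0,-20,0,0,0,0,-25,0,0,0,0,0,0,0,0,0,0,0,0]
}}

```text
time: 10.75
tool_pos: [0.4687, -0.0971, 0.1324]
tool_rot: [0.002, 0.706, 0.708, 0.001]
contact_force: [-0.3, 0.1, -6.3]
gripper_width: 0.253
grasp_force: 59.8
```

```bash
python3 kw.py
```

```text
[251.  69.] 1905 [47 51] xy [0.4341 0.0073]
[164. 227.] 4912 [ 67 190] xy [ 0.3814 -0.0731]
[319. 314.] 2303 [52 53] xy [ 0.4684 -0.1272]
[172. 401.] 276 [20 22] xy [ 0.3731 -0.1893]
tcp [ 0.4674 -0.0966  0.1306] az 1.575 t 10.8 F [-0.38 -0.19 -5.31]
```

```bash
sed -i 's/    s=st(); p=np.array(s\["tool_pos"\])/    s=st(); p=np.array(s["tool_pos"])+OFF/; s/^def rows/OFF=np.zeros(3)\ndef rows/' plan.py; python3 -c "
import plan,numpy as np
plan.OFF=np.array([0,0,.105]);plan.rows(.6369,.2266,.2356,1.484,0,13)"
```

```text
[25, 13, 0, 0.007, 0, 25, 13, 0, 0.007, 0, 25, 13, 0, 0.007, 0, 25, 13, 0, 0.007, 0, 25, 12, 0, 0.007, 0, 25, 12, 0, 0.007, 0, 25, 12, 0, 0.007, 0, 26, 12, 0, 0.007, 0]
[26, 12, 0, 0.007, 0, 25, 12, 0, 0.007, 0, 26, 11, 0, 0.007, 0, 26, 11, 0, 0.007, 0, 25, 11, 0, 0.007, 0]
end [0.6369 0.2263 0.2356] 1.484
```

Emit:
{"op": "move_arm", "data": {
  "increments": [0,0,-35,0,0,0,0,-35,0,0,0,0,-35,0,0,25,13,0,0.007,0,25,13,0,0.007,0,25,13,0,0.007,0,25,13,0,0.007,0,25,12,0,0.007,0]
}}

```text
time: 11.47
tool_pos: [0.5323, 0.029, 0.2331]
tool_rot: [-0.002, 0.718, 0.696, -0.001]
contact_force: [0.5, -1.2, -4.0]
gripper_width: 0.251
grasp_force: 60.6
```

Emit:
{"op": "move_arm", "data": {
  "increments": [25,12,0,0.007,0,25,12,0,0.007,0,26,12,0,0.007,0,26,12,0,0.007,0,25,12,0,0.007,0,26,11,0,0.007,0,26,11,0,0.007,0,25,11,0,0.007,0]
}}

```text
time: 12.13
tool_pos: [0.6363, 0.2274, 0.2321]
tool_rot: [-0.001, 0.737, 0.676, -0.002]
contact_force: [-0.2, -0.1, -4.0]
gripper_width: 0.249
grasp_force: 60.6
```

Emit:
{"op": "move_arm", "data": {
  "increments": [0,0,15,0,0,0,0,30,0,0,0,0,30,0,0,0,0,25,0,0,0,0,12,0,0,0,0,0,0,0,0,0,0,0,0]
}}

```text
time: 12.72
tool_pos: [0.6362, 0.2258, 0.1224]
tool_rot: [-0.001, 0.737, 0.676, -0.001]
contact_force: [0.6, 0.2, -3.2]
gripper_width: 0.249
grasp_force: 60.5
```

```bash
python3 plan.py .6369 .2266 .088 1.484 0 4
```

```text
[0, 0, 9, -0.0, 0.0, 0, 0, 8, -0.0, 0.0, 0, 0, 9, -0.0, 0.0, 1, 1, 8, -0.0, 0.0]
end [0.6373 0.2267 0.0884] 1.484
```

Emit:
{"op": "move_arm", "data": {
  "increments": [0,0,12,0,0,0,0,12,0,0,0,0,10,0,0,1,1,5,0,0,0,0,2,0,0,0,0,1,0,0,0,0,0,0,0]
}}

```text
time: 13.3
tool_pos: [0.6383, 0.2272, 0.0823]
tool_rot: [0.0, 0.737, 0.676, 0.0]
contact_force: [0.5, -0.0, -4.3]
gripper_width: 0.251
grasp_force: 60.6
```

Emit:
{"op": "move_arm", "data": {
  "increments": [0,-1,2,0,0,0,0,1,0,0,0,0,0,0,0,0,0,0,0,0.6,0,0,0,0,0.6,0,0,0,0,0.6,0,0,-15,0,0.6,0,0,-30,0,0.6]
}}

```text
time: 13.97
tool_pos: [0.6346, 0.2265, 0.121]
tool_rot: [-0.002, 0.737, 0.676, -0.004]
contact_force: [-0.8, 0.0, -0.2]
gripper_width: 0.596
grasp_force: 0.0
```

```bash
python3 -c "
import plan,numpy as np
plan.OFF=np.array([0,0,.096]);plan.rows(.445,-.195,.2,1.571,0.6,14)"
```

```text
[-31, -11, 1, -0.006, 0.6, -31, -11, 1, -0.006, 0.6, -31, -11, 1, -0.006, 0.6, -31, -11, 1, -0.006, 0.6, -31, -12, 1, -0.006, 0.6, -31, -12, 1, -0.006, 0.6, -31, -12, 1, -0.006, 0.6, -31, -12, 1, -0.006, 0.6]
[-31, -12, 2, -0.006, 0.6, -30, -13, 1, -0.006, 0.6, -30, -13, 2, -0.006, 0.6, -30, -13, 1, -0.006, 0.6, -31, -13, 2, -0.006, 0.6, -30, -13, 1, -0.006, 0.6]
end [ 0.445 -0.195  0.2  ] 1.568
```

Emit:
{"op": "move_arm", "data": {
  "increments": [0,0,-32,0,0.6,0,0,-32,0,0.6,0,0,-32,0,0.6,-31,-11,1,-0.006,0.6,-31,-11,1,-0.006,0.6,-31,-11,1,-0.006,0.6,-31,-11,1,-0.006,0.6,-31,-12,1,-0.006,0.6]
}}

```text
time: 14.63
tool_pos: [0.5695, 0.0757, 0.2173]
tool_rot: [0.001, 0.727, 0.687, 0.001]
contact_force: [0.3, -1.4, 1.3]
gripper_width: 0.601
grasp_force: 0.0
```

Emit:
{"op": "move_arm", "data": {
  "increments": [-31,-12,1,-0.006,0.6,-31,-12,1,-0.006,0.6,-31,-12,1,-0.006,0.6,-31,-12,2,-0.006,0.6,-30,-13,1,-0.006,0.6,-30,-13,2,-0.006,0.6,-30,-13,1,-0.006,0.6,-31,-13,2,-0.006,0.6]
}}

```text
time: 15.3
tool_pos: [0.4607, -0.1659, 0.2065]
tool_rot: [0.002, 0.71, 0.704, 0.001]
contact_force: [1.2, -0.3, -0.1]
gripper_width: 0.602
grasp_force: 0.0
```

Emit:
{"op": "move_arm", "data": {
  "increments": [-30,-13,1,-0.006,0.6,0,0,0,0,0.6,0,0,0,0,0.6]
}}

```text
time: 15.55
tool_pos: [0.4476, -0.1957, 0.2049]
tool_rot: [0.001, 0.709, 0.705, 0.0]
contact_force: [-0.1, 0.8, -0.1]
gripper_width: 0.602
grasp_force: 0.0
```

```bash
python3 kw.py pics/w3.png
```

```text
[210. 142.] 5381 [ 57 259] xy [ 0.3687 -0.1257]
[321. 248.] 686 [30 28] xy [ 0.4487 -0.2056]
[341. 363.] 528 [27 24] xy [ 0.4656 -0.3104]
[164. 449.] 2088 [66 67] xy [ 0.3004 -0.4017]
tcp [ 0.448  -0.1948  0.2047] az 1.566 t 15.6 F [0.71 0.81 0.09]
```

View pics/w3.png

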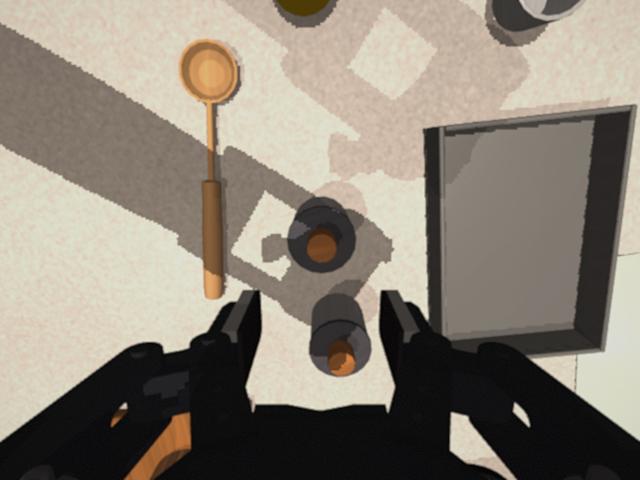

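Emit:
{"op": "move_arm", "data": {
  "increments": [-4,1,25,0,0.6,-4,0,35,0,0.6,-3,0,35,0,0.6,0,0,27,0,0.6,0,0,9,0,0.6,0,0,0,0,0.6,0,0,0,0,0,0,0,0,0,0]
}}

```text
time: 16.27
tool_pos: [0.4506, -0.2059, 0.0749]
tool_rot: [0.002, 0.708, 0.706, 0.0]
contact_force: [1.0, -0.4, 0.2]
gripper_width: 0.33
grasp_force: 0.0
```

Emit:
{"op": "move_arm", "data": {
  "increments": [0,0,0,0,0,0,0,0,0,0,0,0,0,0,0,0,0,-15,0,0,0,0,-20,0,0,0,0,-25,0,0,0,0,0,0,0,0,0,0,0,0]
}}

```text
time: 16.93
tool_pos: [0.4501, -0.2062, 0.1347]
tool_rot: [0.003, 0.708, 0.706, 0.001]
contact_force: [0.0, -0.7, -0.9]
gripper_width: 0.25
grasp_force: 58.9
```

```bash
python3 kw.py; python3 -c "
from h import *
sc=grab('scene');si=grab('side')
for c,P in((sc,[(125,261),(246,257),(245,320),(109,321)]),(si,[(287,289),(361,291),(357,382),(273,380)])):
  for p in P: print(ray(c,*p,.045)[:2].round(3))
"
```

```text
[171.  40.] 4922 [ 76 130] xy [ 0.3775 -0.0881]
[181. 240.] 3815 [ 29 192] xy [ 0.3707 -0.1902]
[320. 315.] 2207 [52 52] xy [ 0.4501 -0.2381]
[342. 396.] 478 [29 26] xy [ 0.4643 -0.2969]
tcp [ 0.449  -0.2055  0.1328] az 1.568 t 16.9833 F [-0.41  0.4  -1.02]
[ 0.581 -0.342]
[ 0.557 -0.111]
[ 0.72  -0.084]
[ 0.735 -0.315]
[ 0.55  -0.124]
[ 0.706 -0.097]
[ 0.729 -0.321]
[ 0.578 -0.349]
```

Emit:
{"op": "move_arm", "data": {
  "increments": [0,10,-20,0,0,5,30,-10,0,0,6,32,0,0,0,7,32,0,0,0,7,32,0,0,0,7,30,0,0,0,5,25,0,0,0,0,0,0,0,0]
}}

```text
time: 17.75
tool_pos: [0.6423, -0.1674, 0.1597]
tool_rot: [-0.001, 0.707, 0.707, 0.0]
contact_force: [-0.9, 0.3, -1.1]
gripper_width: 0.248
grasp_force: 59.2
```

Emit:
{"op": "move_arm", "data": {
  "increments": [0,0,20,0,0,0,0,25,0,0,0,0,20,0,0,0,0,8,0,0,0,0,3,0,0,0,0,0,0,0]
}}

```text
time: 18.25
tool_pos: [0.6388, -0.1688, 0.085]
tool_rot: [-0.001, 0.708, 0.706, -0.001]
contact_force: [-0.4, 1.1, -0.6]
gripper_width: 0.245
grasp_force: 59.2
```

Now lower to the tub floor (5 mm), release, and rise.

Emit:
{"op": "move_arm", "data": {
  "increments": [0,0,3,0,0,0,0,2,0,0,0,0,0,0,0,0,0,0,0,0.6,0,0,0,0,0.6,0,0,0,0,0.6,0,0,-20,0,0.6,0,0,-30,0,0.6]
}}

```text
time: 18.92
tool_pos: [0.6373, -0.1679, 0.1277]
tool_rot: [-0.004, 0.708, 0.706, -0.002]
contact_force: [-0.0, -0.3, -0.6]
gripper_width: 0.601
grasp_force: 0.0
```

```bash
python3 -c "
import plan,numpy as np
plan.OFF=np.array([0,0,0]);plan.rows(.464,-.298,.2,1.571,0.6,8)"
```

```text
[-16, -22, -9, -0.0, 0.6, -16, -22, -9, -0.0, 0.6, -16, -21, -9, -0.0, 0.6, -17, -22, -9, -0.0, 0.6, -16, -21, -9, -0.0, 0.6, -17, -22, -9, -0.0, 0.6, -16, -21, -9, -0.0, 0.6, -17, -22, -9, -0.0, 0.6]
end [ 0.4639 -0.2984  0.1997] 1.568
```

Emit:
{"op": "move_arm", "data": {
  "increments": [-16,-22,-15,0,0.6,-16,-22,-15,0,0.6,-16,-21,-10,0,0.6,-17,-22,-9,0,0.6,-16,-21,-9,0,0.6,-17,-22,-5,0,0.6,-16,-21,-5,0,0.6,-17,-22,-4,0,0.6]
}}

```text
time: 19.58
tool_pos: [0.4657, -0.3001, 0.2045]
tool_rot: [0.001, 0.708, 0.706, 0.0]
contact_force: [0.2, -0.2, -0.5]
gripper_width: 0.602
grasp_force: 0.0
```

Emit:
{"op": "move_arm", "data": {
  "increments": [0,0,0,0,0.6,0,0,0,0,0.6]
}}

```text
time: 19.75
tool_pos: [0.4661, -0.3003, 0.2042]
tool_rot: [0.001, 0.709, 0.705, 0.0]
contact_force: [0.5, -0.5, 0.8]
gripper_width: 0.602
grasp_force: 0.0
```

```bash
python3 kw.py
```

```text
[181. 116.] 3220 [ 25 197] xy [ 0.3685 -0.2123]
[584.  39.] 1173 [38 40] xy [ 0.644  -0.1654]
[319. 246.] 688 [30 28] xy [ 0.4652 -0.309 ]
[108. 350.] 4801 [170  74] xy [ 0.2852 -0.3997]
[120. 413.] 182 [16 19] xy [ 0.2843 -0.4649]
[165. 449.] 2171 [65 68] xy [ 0.3198 -0.506 ]
tcp [ 0.4665 -0.2996  0.2038] az 1.567 t 19.8 F [0.38 0.42 0.24]
```

Emit:
{"op": "move_arm", "data": {
  "increments": [-4,-1,25,0,0.6,-5,0,35,0,0.6,0,0,35,0,0.6,0,0,27,0,0.6,0,0,8,0,0.6,0,0,0,0,0.6,0,0,0,0,0,0,0,0,0,0]
}}

```text
time: 20.47
tool_pos: [0.4672, -0.3093, 0.0758]
tool_rot: [0.002, 0.708, 0.706, 0.0]
contact_force: [0.2, 0.8, 0.7]
gripper_width: 0.324
grasp_force: 0.0
```

Emit:
{"op": "move_arm", "data": {
  "increments": [0,0,0,0,0,0,0,0,0,0,0,0,0,0,0,0,0,-15,0,0,0,0,-20,0,0,0,0,-25,0,0,0,0,0,0,0,0,0,0,0,0]
}}

```text
time: 21.13
tool_pos: [0.4665, -0.3093, 0.1355]
tool_rot: [0.002, 0.708, 0.706, 0.0]
contact_force: [-0.7, 0.2, -1.0]
gripper_width: 0.248
grasp_force: 58.9
```

```bash
python3 kw.py; python3 plan.py .65 -.27 .165 1.571 0 7;  python3 -c "
import plan,numpy as np
plan.OFF=np.array([0,0,.105]);plan.rows(.6314,.1629,.2356,1.484,0,16)"
```

```text
[142. 104.] 5192 [ 39 198] xy [ 0.375  -0.2206]
[320. 310.] 2476 [51 66] xy [ 0.4665 -0.3384]
[170. 402.] 346 [25 27] xy [ 0.3672 -0.4052]
tcp [ 0.4655 -0.3085  0.1336] az 1.568 t 21.1833 F [-0.08  0.9  -0.7 ]
[6, 26, -4, -0.0, 0.0, 6, 26, -5, -0.0, 0.0, 5, 26, -4, -0.0, 0.0, 6, 27, -5, -0.0, 0.0, 5, 26, -4, -0.0, 0.0, 6, 27, -5, -0.0, 0.0, 5, 26, -4, -0.0, 0.0]
end [ 0.6496 -0.2701  0.1646] 1.568
[29, 10, 0, 0.005, 0, 30, 10, 0, 0.005, 0, 30, 10, 0, 0.005, 0, 30, 10, 0, 0.005, 0, 30, 10, 0, 0.005, 0, 30, 10, 0, 0.005, 0, 30, 9, 0, 0.005, 0, 30, 9, 0, 0.005, 0]
[30, 9, 0, 0.005, 0, 30, 9, 0, 0.005, 0, 30, 9, 1, 0.005, 0, 30, 9, 0, 0.005, 0, 30, 8, 1, 0.005, 0, 30, 8, 0, 0.005, 0, 29, 8, 1, 0.005, 0, 30, 9, 0, 0.005, 0]
end [0.6318 0.1632 0.2356] 1.488
```

Emit:
{"op": "move_arm", "data": {
  "increments": [6,15,-20,0,0,6,30,-11,0,0,5,32,0,0,0,6,32,0,0,0,5,32,0,0,0,6,28,0,0,0,5,15,0,0,0,0,0,0,0,0]
}}

```text
time: 21.85
tool_pos: [0.651, -0.2681, 0.1613]
tool_rot: [-0.002, 0.707, 0.707, -0.0]
contact_force: [-0.9, -0.1, -1.5]
gripper_width: 0.245
grasp_force: 59.2
```

Emit:
{"op": "move_arm", "data": {
  "increments": [0,0,20,0,0,0,0,25,0,0,0,0,22,0,0,0,0,10,0,0,0,0,3,0,0,0,0,0,0,0]
}}

```text
time: 22.35
tool_pos: [0.6482, -0.2698, 0.0827]
tool_rot: [-0.001, 0.708, 0.706, -0.0]
contact_force: [-0.4, 0.8, -1.8]
gripper_width: 0.252
grasp_force: 59.2
```

Emit:
{"op": "move_arm", "data": {
  "increments": [0,0,2,0,0,0,0,1,0,0,0,0,0,0,0,0,0,0,0,0.6,0,0,0,0,0.6,0,0,0,0,0.6,0,0,-20,0,0.6,0,0,-35,0,0.6]
}}

```text
time: 23.02
tool_pos: [0.6465, -0.2683, 0.1311]
tool_rot: [-0.005, 0.708, 0.706, -0.001]
contact_force: [-0.6, 0.4, -0.4]
gripper_width: 0.602
grasp_force: 0.0
```

```bash
python3 -c "
import plan,numpy as np
plan.OFF=np.array([-.01,0,.07]);plan.rows(.54,-.02,.23,2.2,0.6,8)"; python3 -c "
from h import *
sc=grab('scene');si=grab('side')
cv2.imwrite('pics/v1.png',np.hstack([cv2.resize(sc['img'][190:340,100:520],(800,286)),])); cv2.imwrite('pics/v1.png',np.vstack([cv2.resize(sc['img'][190:340,100:520],(800,286),interpolation=2),cv2.resize(si['img'][140:400,190:400],(350,434),interpolation=2)[:310].repeat(1,1) if 0 else cv2.copyMakeBorder(cv2.resize(si['img'][140:400,190:400],(250,310),interpolation=2),0,0,0,550,0)]))"
```

```text
[31, -12, -4, -0.079, 0.6, 32, -10, -4, -0.079, 0.6, 33, -7, -3, -0.079, 0.6, 33, -5, -4, -0.079, 0.6, 33, -2, -3, -0.079, 0.6, 33, 1, -4, -0.079, 0.6, 33, 3, -3, -0.079, 0.6, 33, 6, -4, -0.079, 0.6]
end [ 0.5395 -0.02    0.2301] 2.2
```

View pics/v1.png

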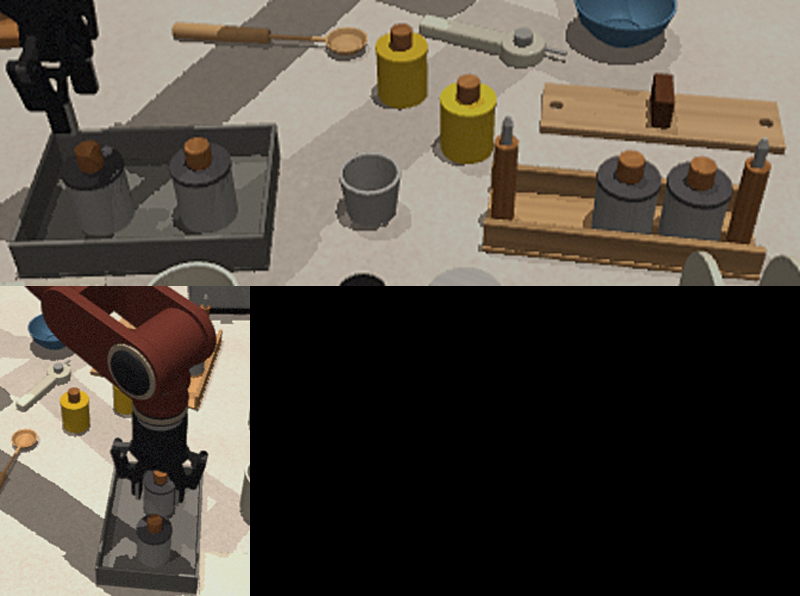

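```bash
python3 -c "
import plan,numpy as np
plan.OFF=np.array([0,0,.06]);plan.rows(.47,.28,.21,3.052,0.6,18)"
```

```text
[31, -10, 0, -0.082, 0.6, 31, -8, 0, -0.082, 0.6, 32, -5, 0, -0.082, 0.6, 32, -3, 0, -0.082, 0.6, 32, 0, 0, -0.082, 0.6, 32, 3, 0, -0.082, 0.6, 32, 5, 0, -0.082, 0.6, 31, 8, -1, -0.082, 0.6]
[31, 11, 0, -0.082, 0.6, 30, 13, -1, -0.082, 0.6, 28, 15, 0, -0.082, 0.6, 27, 18, -1, -0.082, 0.6, 25, 20, 0, -0.082, 0.6, 24, 22, -1, -0.082, 0.6, 22, 24, 0, -0.082, 0.6, 20, 25, -1, -0.082, 0.6]
[18, 27, 0, -0.082, 0.6, 15, 29, -1, -0.082, 0.6]
end [0.4703 0.2804 0.2101] 3.044
```

Emit:
{"op": "move_arm", "data": {
  "increments": [0,0,-30,0,0.6,0,0,-35,0,0.6,31,-10,0,-0.082,0.6,31,-8,0,-0.082,0.6,32,-5,0,-0.082,0.6,32,-3,0,-0.082,0.6,32,0,0,-0.082,0.6,32,3,0,-0.082,0.6]
}}

```text
time: 23.78
tool_pos: [0.588, -0.0854, 0.2018]
tool_rot: [0.001, 0.513, 0.858, 0.0]
contact_force: [0.3, 0.7, 0.1]
gripper_width: 0.604
grasp_force: 0.0
```

Emit:
{"op": "move_arm", "data": {
  "increments": [32,5,0,-0.082,0.6,31,8,-1,-0.082,0.6,31,11,0,-0.082,0.6,30,13,-1,-0.082,0.6,28,15,0,-0.082,0.6,27,18,-1,-0.082,0.6,25,20,0,-0.082,0.6,24,22,-1,-0.082,0.6]
}}

```text
time: 24.45
tool_pos: [0.5068, 0.1605, 0.2058]
tool_rot: [0.001, 0.209, 0.978, 0.0]
contact_force: [-0.2, -0.2, 0.8]
gripper_width: 0.603
grasp_force: 0.0
```

Emit:
{"op": "move_arm", "data": {
  "increments": [22,24,0,-0.082,0.6,20,25,-1,-0.082,0.6,18,27,0,-0.082,0.6,15,29,-1,-0.09,0.6,0,0,0,0,0.6,0,0,0,0,0.6]
}}

```text
time: 24.95
tool_pos: [0.4663, 0.2835, 0.2077]
tool_rot: [0.001, 0.044, 0.999, 0.0]
contact_force: [0.6, -1.1, 0.1]
gripper_width: 0.603
grasp_force: 0.0
```

```bash
python3 -c "
from plan import *
import pickle
w=grab('wrist');pickle.dump(w,open('wc.pkl','wb'));cv2.imwrite('pics/wc.png',w['img']);s=st();print(s['tool_pos'],az(),s['time'],s['contact_force'])"
```

```text
[0.4667106  0.2825379  0.20761539] 3.0523540466129675 25.0 [-0.30720334 -0.61041045 -0.3147215 ]
```

View pics/wc.png

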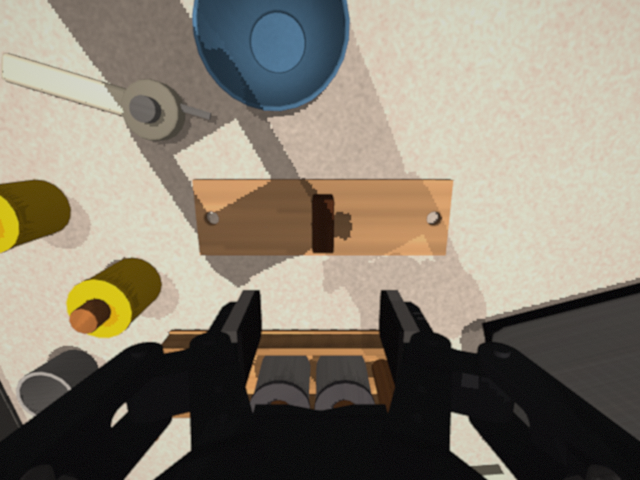

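```bash
python3 -c "
from plan import *
import pickle
w=pickle.load(open('wc.pkl','rb'))
P=ray(w,212,218,.01)[:2];Q=ray(w,434,218,.01)[:2];d=Q-P;print(P,Q,(P+Q)/2,np.hypot(*d),np.arctan2(-d[0],d[1]))
for p in[(194,180),(452,180),(446,254),(201,254)]:print(ray(w,*p,.01)[:2])
c=(P+Q)/2; print(proj(w,[*c,.046]),ray(w,323,235,.046))
"
```

```text
[0.45901521 0.17715975] [0.47816057 0.39521271] [0.46858789 0.28618623] 0.21889184572787296 -0.08757685543826013
[0.4208552  0.16637386]
[0.44244337 0.41230651]
[0.51664194 0.40741746]
[0.49488101 0.15963339]
(np.float64(323.35489913031347), np.float64(226.41892003575256)) [0.47640501 0.28520298 0.046     ]
```

Emit:
{"op": "move_arm", "data": {
  "increments": [-1,2,25,0,0.6,-1,2,35,0,0.6,0,0,35,0,0.6,0,0,35,0,0.6,0,0,30,0,0.6,0,0,15,0,0.6,0,0,8,0,0.6,0,0,0,0,0.6]
}}

```text
time: 25.67
tool_pos: [0.4681, 0.2843, 0.0222]
tool_rot: [-0.002, 0.046, 0.999, -0.001]
contact_force: [1.0, 0.6, 0.7]
gripper_width: 0.599
grasp_force: 0.0
```

Emit:
{"op": "move_arm", "data": {
  "increments": [0,0,4,0,0.6,0,0,0,0,0.6]
}}

```text
time: 25.83
tool_pos: [0.4704, 0.2861, 0.0216]
tool_rot: [0.001, 0.045, 0.999, 0.001]
contact_force: [0.0, -0.2, -0.2]
gripper_width: 0.601
grasp_force: 0.0
```

```bash
python3 kw.py pics/wd.png
```

```text
tcp [0.4704 0.2863 0.0219] az 3.051 t 25.8833 F [0.43 0.05 0.67]
```

Emit:
{"op": "move_arm", "data": {
  "increments": [2,0,2,0,0.6,0,0,0,0,0.6,0,0,0,0,0,0,0,0,0,0,0,0,0,0,0,0,0,0,0,0,0,0,0,0,0,0,0,0,0,0]
}}

```text
time: 26.55
tool_pos: [0.4674, 0.2865, 0.0188]
tool_rot: [0.0, 0.045, 0.999, 0.0]
contact_force: [0.1, 0.0, 3.5]
gripper_width: 0.224
grasp_force: 60.1
```

Emit:
{"op": "move_arm", "data": {
  "increments": [0,0,-10,0,0,0,0,-20,0,0,0,0,-35,0,0,0,0,-35,0,0,0,0,-35,0,0,0,0,-25,0,0,0,0,0,0,0,0,0,0,0,0]
}}

```text
time: 27.22
tool_pos: [0.4677, 0.2865, 0.1799]
tool_rot: [0.001, 0.045, 0.999, 0.001]
contact_force: [-0.5, -0.5, -3.1]
gripper_width: 0.223
grasp_force: 59.5
```

```bash
python3 -c "
from plan import *
import pickle
w=grab('wrist');pickle.dump(w,open('we.pkl','wb'));cv2.imwrite('pics/we.png',w['img']);s=st();print(s['tool_pos'],az(),s['time'],s['contact_force'],s['gripper_width'],s['ft_torque'])"
```

```text
[0.46640405 0.28596345 0.17746011] 3.0517773054715254 27.2667 [ 0.44825228  0.09770726 -3.08946725] 0.22247990045058785 [-0.05756278  0.00824683  0.04471914]
```

View pics/we.png

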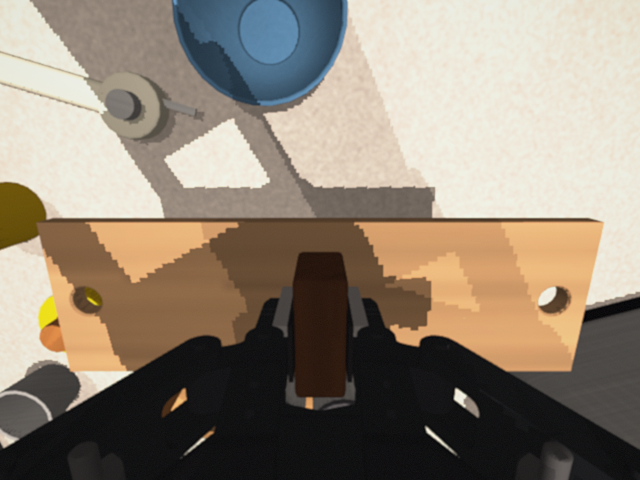

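```bash
python3 -c "
from plan import *
import pickle
w=pickle.load(open('we.pkl','rb')); tcp=np.array([.4664,.28596,.17746]); a=3.0518
for z in (.1687,):
  P=ray(w,87,300,z)[:2];Q=ray(w,554,299,z)[:2];d=Q-P;m=(P+Q)/2
  print(P,Q,m,np.hypot(*d),np.arctan2(-d[0],d[1]))
  o=m-tcp[:2]; print('mid in tool',o@[np.cos(a),np.sin(a)],o@[np.sin(a),-np.cos(a)], 'yaw rel to tool', np.arctan2(-d[0],d[1])-(a-np.pi))
"
python3 -c "
import plan,numpy as np
plan.OFF=np.array([0,0,0.05]);plan.rows(.6369,.2266,.2274,3.0551,0,8)"
```

```text
[0.45998206 0.17561251] [0.47963342 0.39729489] [0.46980774 0.2864537 ] 0.22255169076664993 -0.08841536813003112
mid in tool -0.0033497405692092244 0.0007972900863830222 yaw rel to tool 0.0013772854597619288
[-22, -5, 0, -0.0, 0, -22, -6, 0, -0.0, 0, -22, -5, 0, -0.0, 0, -22, -6, 0, -0.0, 0, -22, -5, 0, -0.0, 0, -22, -6, 0, -0.0, 0, -22, -5, 0, -0.0, 0, -21, -6, 0, -0.0, 0]
end [0.6368 0.2264 0.2275] 3.052
```

Emit:
{"op": "move_arm", "data": {
  "increments": [0,0,-30,0,0,-22,-5,-5,0,0,-26,-7,0,0,0,-26,-7,0,0,0,-26,-7,0,0,0,-26,-7,0,0,0,-26,-7,0,0,0,-20,-4,0,0,0]
}}

```text
time: 27.93
tool_pos: [0.6343, 0.2254, 0.2087]
tool_rot: [-0.003, 0.045, 0.999, -0.001]
contact_force: [-0.8, 0.2, -1.7]
gripper_width: 0.22
grasp_force: 59.4
```

```bash
python3 plan.py .6346 .226 .160 3.0537 0 6
```

```text
[0, 0, 8, -0.0, 0.0, 0, 0, 8, -0.0, 0.0, 0, 0, 8, -0.0, 0.0, 0, 0, 8, -0.0, 0.0, 0, 0, 8, -0.0, 0.0, 0, 1, 9, -0.0, 0.0]
end [0.6344 0.2264 0.1597] 3.051
```

Emit:
{"op": "move_arm", "data": {
  "increments": [0,0,10,0,0,0,0,15,0,0,0,0,15,0,0,0,0,8,0,0,0,0,0,0,0,0,0,0,0,0,0,0,0,0,0]
}}

```text
time: 28.52
tool_pos: [0.6342, 0.2274, 0.1658]
tool_rot: [0.0, 0.045, 0.999, 0.0]
contact_force: [0.6, -0.2, -1.7]
gripper_width: 0.224
grasp_force: 59.4
```

```bash
python3 -c "
from plan import *
import pickle
w=grab('wrist');pickle.dump(w,open('wf.pkl','wb'));s=st();print(s['tool_pos'],az(),s['time'],s['contact_force'])
f=lambda i,u:cv2.resize(i[250:350,u-50:u+50],(400,400),interpolation=2)
cv2.imwrite('pics/holes.png',np.hstack([f(w['img'],87),f(w['img'],554)]))
for p in[(.6274,.1169,.13),(.6464,.3363,.13)]:print(proj(w,p))"
```

```text
[0.63465521 0.22741621 0.1665028 ] 3.052370431892965 28.5667 [ 0.43560881 -0.57212837 -1.47436212]
(np.float64(117.04846314880615), np.float64(281.70033358028417))
(np.float64(521.6849280528703), np.float64(280.56229906504115))
```

View pics/holes.png

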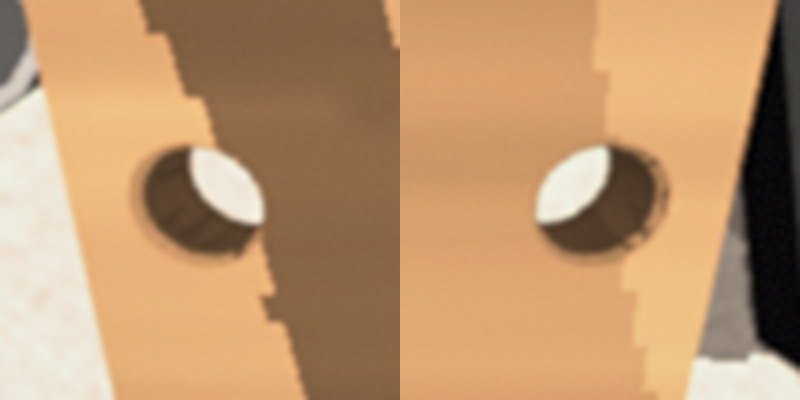

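Emit:
{"op": "move_arm", "data": {
  "increments": [0,-1,5,0,0,0,0,5,0,0,0,0,3,0,0,0,0,0,0,0]
}}

```text
time: 28.9
tool_pos: [0.6336, 0.2258, 0.151]
tool_rot: [-0.001, 0.045, 0.999, -0.0]
contact_force: [1.0, 0.6, -2.9]
gripper_width: 0.223
grasp_force: 59.4
```

Emit:
{"op": "move_arm", "data": {
  "increments": [0,0,3,0,0,0,0,2,0,0,0,0,2,0,0,0,0,0,0,0]
}}

```text
time: 29.23
tool_pos: [0.634, 0.2259, 0.1446]
tool_rot: [-0.0, 0.045, 0.999, -0.0]
contact_force: [-0.6, 0.5, -2.8]
gripper_width: 0.225
grasp_force: 59.4
```

```bash
python3 -c "
from plan import *
import pickle
w=grab('wrist');sc=grab('scene');s=st();print(s['tool_pos'],az(),s['time'],s['contact_force'],s['ft_torque'])
f=lambda i,u:cv2.resize(i[250:350,u-50:u+50],(400,400),interpolation=2)
cv2.imwrite('pics/h2.png',cv2.resize(np.vstack([np.hstack([f(w['img'],87),f(w['img'],554)]),cv2.resize(sc['img'][210:340,340:540],(800,520),interpolation=2)]),(520,598)))"
```

```text
[0.63429299 0.22594207 0.14516391] 3.0517537436729696 29.3333 [-0.50199283 -0.29419178 -2.52755294] [-0.04562132 -0.00529161  0.00385393]
```

View pics/h2.png

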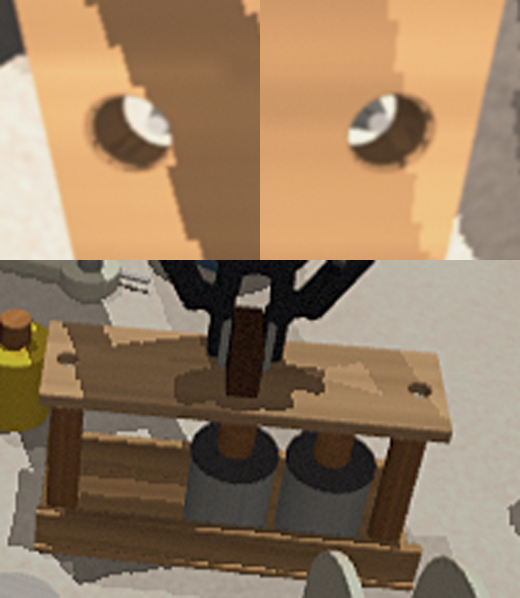

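Emit:
{"op": "move_arm", "data": {
  "increments": [0,0,3,0,0,0,0,3,0,0,0,0,3,0,0,0,0,0,0,0]
}}

```text
time: 29.67
tool_pos: [0.6337, 0.2259, 0.1351]
tool_rot: [-0.001, 0.045, 0.999, -0.0]
contact_force: [-0.4, 0.2, -2.4]
gripper_width: 0.219
grasp_force: 59.4
```

Emit:
{"op": "move_arm", "data": {
  "increments": [0,0,4,0,0,0,0,4,0,0,0,0,3,0,0,0,0,0,0,0]
}}

```text
time: 30.0
tool_pos: [0.6337, 0.2258, 0.124]
tool_rot: [-0.001, 0.045, 0.999, -0.0]
contact_force: [0.3, 0.8, -3.2]
gripper_width: 0.222
grasp_force: 59.3
```

Emit:
{"op": "move_arm", "data": {
  "increments": [0,0,3,0,0,0,0,2,0,0,0,0,0,0,0,0,0,0,0,0]
}}

```text
time: 30.33
tool_pos: [0.6342, 0.226, 0.1201]
tool_rot: [-0.0, 0.045, 0.999, -0.0]
contact_force: [0.5, -0.1, -1.2]
gripper_width: 0.226
grasp_force: 59.3
```

Emit:
{"op": "move_arm", "data": {
  "increments": [0,0,0,0,0.5,0,0,0,0,0.5,0,0,0,0,0.5,0,0,0,0,0.5,0,0,-15,0,0.5,0,0,-30,0,0.5,0,0,-35,0,0.5,0,0,-30,0,0.5]
}}

```text
time: 31.0
tool_pos: [0.6345, 0.226, 0.2335]
tool_rot: [0.001, 0.045, 0.999, 0.0]
contact_force: [0.9, 0.5, 0.6]
gripper_width: 0.502
grasp_force: 0.0
```

Emit:
{"op": "move_arm", "data": {
  "increments": [30,0,-10,0,0.5,35,0,0,0,0.5,35,0,0,0,0.5,35,0,0,0,0.5,15,0,0,0,0.5,0,0,0,0,0.5,0,0,0,0,0.5]
}}

```text
time: 31.58
tool_pos: [0.485, 0.2397, 0.242]
tool_rot: [0.001, 0.044, 0.999, 0.0]
contact_force: [0.2, 0.3, 0.1]
gripper_width: 0.498
grasp_force: 0.0
```

```bash
python3 -c "
from plan import *
import pickle
sc=grab('scene');si=grab('side');s=st();print(s['tool_pos'],s['time'])
cv2.imwrite('pics/fin.png',np.vstack([cv2.resize(sc['img'][190:340,100:520],(800,286),interpolation=2),np.hstack([cv2.resize(si['img'][260:400,250:380],(290,312),interpolation=2),cv2.resize(si['img'][120:250,290:400],(510,312),interpolation=2)])]))"
```

```text
[0.48592188 0.23940569 0.24135842] 31.6833
```

View pics/fin.png

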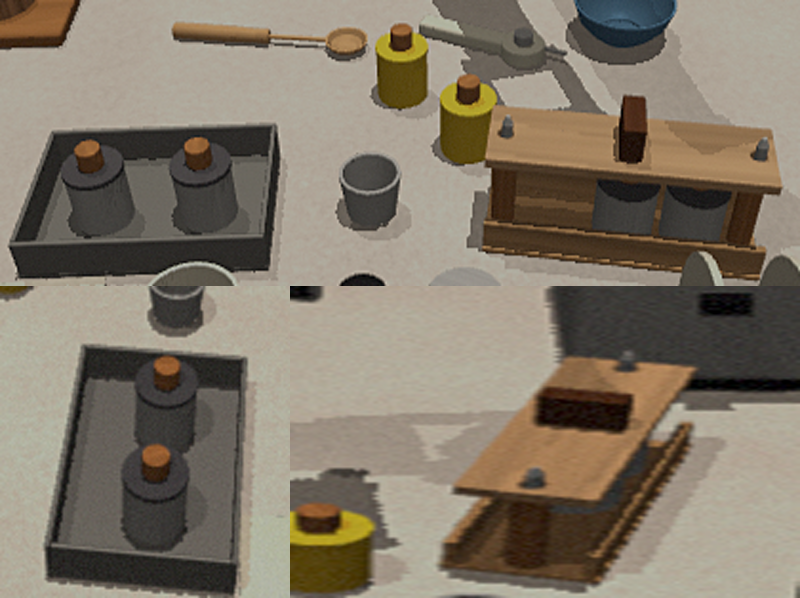

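The pictures show both pins standing through the cover, which lies level on the posts. Two canisters stand upright in the tub, two in the crate, and the tin is upright.

```bash
python3 -c "
from plant import manip
print(manip.job_done())"
```

```text
the job is handed in; nothing more can be done
None
```

The job is handed in (no verdict came back): the two full canisters stand in the crate, the two empty ones in the tub, the cover is seated on both pins, and the open tin was not tipped.

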